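Make up an examination set and a scaling set in two cassettes

TASK

Make up two instrument sets from the washed instruments lying on the right of the worktop. The wider cassette base gets the examination set: the tweezers in its pair of wide notches, and the mouth mirror and one probe each in a pair of narrow notches; the narrower base gets the scaling set: the scaler and the other probe. Lay every instrument fully down in its own pair of notches, lengthwise and centred across the two rails, and leave the needle holder and the timer where they are.

Things in the scene. Friction and masses are not known exactly. Their poses are not given: they have to be found in the camera images.
- mouth_mirror: dental mouth mirror: slim straight steel handle with a round mirror, about 20 mm across, at one end (the -y end); 163 mm long. The handle is 6 mm wide and 6 mm high and can be gripped from y = -38 to +82 mm. Origin: middle of its length, on its underside. y lies along the instrument, z up. Mass about 20 g.
- probe_a: first of two alike probes: slim double-ended steel dental probe with a thin curved point at each end, 151 mm long, 20 g. Straight handle to grip: 7 mm wide and high, from y = -42 to +48 mm. Origin: middle of its length, on its underside; y along the instrument, z up. The two probes are alike and interchangeable: one goes in each set.
- probe_b: second of two alike probes: slim double-ended steel dental probe with a thin curved point at each end, 151 mm long, 20 g. Straight handle to grip: 7 mm wide and high, from y = -42 to +48 mm. Origin: middle of its length, on its underside; y along the instrument, z up. The two probes are alike and interchangeable: one goes in each set.
- tweezers: college tweezers: two flat steel blades joined at one end and bent to fine tips, closed and rigid, 137 mm long, up to 18 mm wide, 8 mm high. Origin: middle of its length, on its underside. y lies along it, z up. Grip it near its middle across x. Mass about 30 g.
- scaler: scaler: thick plastic handle, 10 mm wide and high, with a thin hooked steel tip at one end (the -y end); 140 mm long. The handle runs from y = -37 to +70 mm, and its centre line lies at x = -4 mm of the body frame. Origin: middle of its bounding box, on its underside. y lies along it, z up. Mass about 25 g.
- exam_cassette: Wider open cassette base of perforated steel, 186 (x) x 140 (y) mm, rim 12 mm high, fixed. Two grey rails 7 mm thick lie across it at x = -26 and +26 mm; round-topped teeth (4.5 mm radius) 24 mm high, notch bottoms 14 mm high. Notches face each other in pairs: narrow, 13 mm wide, at y = -42 and 0 mm; wide, 24 mm, at y = +42 mm. Origin: centre, at worktop height; z up. Instruments lie along x.
- scaling_cassette: Narrower open cassette base, 186 (x) x 96 (y) mm, made like the wider one: fixed, rim 12 mm high, rails 7 mm thick at x = -26 and +26 mm, teeth 24 mm high, notch bottoms 14 mm high. Two pairs of narrow notches, 13 mm wide, at y = -21 and y = +21 mm. Origin: centre, at worktop height; z up. Instruments lie along x.
- needle_holder: Bystander, belongs to neither set: steel needle holder with two finger rings, 143 mm long, 61 mm wide over the rings, lying near the far right of the worktop. Not to be disturbed. Origin: middle of its length, on its underside.
- timer: Bystander: white kitchen-type timer with a blue dial, 52 x 68 mm and 66 mm high, standing near the far right of the worktop. Not to be disturbed. Origin: middle of its underside.

How it is judged (in metres and radians):
At the end, for the whole second after the job is handed in: Tweezers in the wide notches and mirror and one probe in the narrow pairs of the wider base; scaler and other probe in the narrower base, one to a pair: down in the notches within 4 mm, centred lengthwise within 12 mm, aligned within 8 degrees; either end first; all released and at rest (x of tweezers in the frame of exam_cassette between -0.012 and 0.012 m and y of tweezers in the frame of exam_cassette between 0.033 and 0.051 m and z of tweezers in the frame of exam_cassette between 0.01 and 0.018 m and angle between the y axis of each of tweezers, mouth_mirror and the x axis of exam_cassette, either way round below 0.14 rad and x of mouth_mirror in the frame of exam_cassette between -0.012 and 0.012 m and y of mouth_mirror in the frame of exam_cassette between -0.051 and 0.009 m and z of mouth_mirror in the frame of exam_cassette between 0.01 and 0.018 m and x of scaler in the frame of scaling_cassette between -0.012 and 0.012 m and y of scaler in the frame of scaling_cassette between -0.03 and 0.03 m and z of scaler in the frame of scaling_cassette between 0.01 and 0.018 m and angle between the y axis of scaler and the x axis of scaling_cassette, either way round below 0.14 rad and ((x of probe_a in the frame of exam_cassette between -0.012 and 0.012 m and y of probe_a in the frame of exam_cassette between -0.051 and 0.009 m and z of probe_a in the frame of exam_cassette between 0.01 and 0.018 m and angle between the y axis of probe_a and the x axis of exam_cassette, either way round below 0.14 rad and horizontal distance between mouth_mirror and probe_a above 0.03 m and x of probe_b in the frame of scaling_cassette between -0.012 and 0.012 m and y of probe_b in the frame of scaling_cassette between -0.03 and 0.03 m and z of probe_b in the frame of scaling_cassette between 0.01 and 0.018 m and angle between the y axis of probe_b and the x axis of scaling_cassette, either way round below 0.14 rad and horizontal distance between scaler and probe_b above 0.03 m) or (x of probe_b in the frame of exam_cassette between -0.012 and 0.012 m and y of probe_b in the frame of exam_cassette between -0.051 and 0.009 m and z of probe_b in the frame of exam_cassette between 0.01 and 0.018 m and angle between the y axis of probe_b and the x axis of exam_cassette, either way round below 0.14 rad and horizontal distance between mouth_mirror and probe_b above 0.03 m and x of probe_a in the frame of scaling_cassette between -0.012 and 0.012 m and y of probe_a in the frame of scaling_cassette between -0.03 and 0.03 m and z of probe_a in the frame of scaling_cassette between 0.01 and 0.018 m and angle between the y axis of probe_a and the x axis of scaling_cassette, either way round below 0.14 rad and horizontal distance between scaler and probe_a above 0.03 m)) and linear speed of each of mouth_mirror, probe_a, tweezers, scaler, probe_b below 0.02 m/s and contact force between each of mouth_mirror, probe_a, tweezers, scaler, probe_b and the fingers below 0.1 N); the robot touches nothing.
It fails at once if the needle holder was disturbed (moved more than 20 mm) (distance of needle_holder from where it was at the start of the episode above 0.02 m).
It fails at once if the timer was disturbed (moved more than 20 mm) (distance of timer from where it was at the start of the episode above 0.02 m).
It also fails if it takes over 112 s, if anything falls off the work surface, if the arm or the gripper's body presses on something with over 40 N, if the wrist force passes 120 N, or if a joint passes its speed limit or range.

ROBOT

A 6-joint arm with a two-finger parallel gripper is mounted at the origin on a cart in front of the work surface, level with it; the furniture and walls round the work are solid. World frame = base frame: x ahead of the robot, y to its left, z up, the work surface at z = 0. Lengths are in mm, angles in rad, forces in N, time in s.
With the tool pointing down it reaches from about 300 to 775 mm from the base axis. Payload 14.6 kg.
Tool frame: the origin (TCP) lies on the centre line of the jaws, within the pads' length; the fingertips stand 8 mm ahead of it and the grasp point (between the pads) lies 11 mm behind it; z points along the fingers, y is the line along which they close (so a half turn about z gives the same grasp; the last joint's range is limited). The gripper opens to 94 mm and grips with 3 to 60 N. Pads are 16 mm wide; open, the fingers measure 119 mm over their backs; the gripper's body (75 mm by 177 mm) begins 78 mm behind the grasp point.
Start: joints at [1.087, 0.3, 1.521, -0, 1.321, -0.067], TCP at [222.656, 502.905, 213.446] pointing down, gripper open.
Joint ranges: [-3.03, 3.03], [-0.79, 2.21], [0.23, 2.52], [-1.04, 4.18], [0, 3.07], [-2.55, 2.55]. Speed limits (rad/s): [2.22, 2.22, 2.57, 3.14, 3.14, 3.14].

INTERFACE

Orientations are given as [roll, pitch, yaw] about the fixed x, y, z axes, in that order (R = Rz(yaw) Ry(pitch) Rx(roll)).
In Python, from cell import manip gives the robot as it stands.
- The arm moves only by the tool jog_arm, never from a script. Its argument "rows" is one flat list of numbers, 7 for each row, row after row: the shift along the world's x, y, z in cm, then the turn, a rotation vector about the world's x, y, z in rad, then the closure, from 0 (fully open) to 1 (shut). In form: [dx, dy, dz, rx, ry, rz, fingers, dx, dy, dz, rx, ry, rz, fingers, ...]. A call has 1 to 20 rows; each row shifts and turns the commanded pose from where the row before left it; what a row does not reach is not made up. A row lasts 1/12 s, in which the tool goes at most 41.7 mm and 7.16 degrees, less where a joint would pass 70% of its speed; a pose out of reach is approached as far as the arm can. A call with a gripper value outside its range is refused whole. The fingers move at their own pace and stop on an object; "newtons" is the grip in N (left out, the last holds). Time passes only in rows, so rows that do not move let the fingers close. It gives the time, the measured TCP pose, the force, the opening and the grip force at its end, in the units of the state.
- manip.read_state(): the state, without advancing time (a new reading comes with each control period).
- manip.camera(name): name is "scene" or "side" or "wrist"; returns (picture, depth): 400x640x3 uint8, blue, green, red; 400x640 float32, mm along the optical axis (not along the pixel's ray), 0 where there is no reading.
- manip.camera_model(name): a dict with "K" (3x3 intrinsics, pixels), "k1" (the pictures are not rectified: a ray, as slopes to the right and down, at radius r is drawn at 1 + k1 r^2 times it, then the intrinsics apply), "R" (3x3) and "t" (3): a world point X has camera coordinates R X + t. Camera axes: x right, y down, z forward; pixel columns grow to the right and rows downward; lengths in mm; the calibration is good to about 2 mm. A picture is of the moment at which its call begins: read the wrist's pose just before it. camera_model takes no time and is no camera call; for the wrist camera it gives the pose at the moment of the call.
- manip.sign_off(): hands the job in; it is judged then, once.
The state is a dict: "clock": time; "joints": joint angles; "qd": joint speeds; "effort": joint torques, N m; "eef_pos": TCP position; "eef_rot": TCP orientation; "wrist_force": force on the tool from outside, world axes, zero at the start; "moment": the same for the moment, N m; "finger_gap": finger opening in mm; "finger_force": force on a finger pad.
Only numpy, scipy, OpenCV 4.12 (cv2) and the standard library are available. Lean on these libraries where they do the work, as an engineer would, in place of code of your own. Each camera call takes 0.05 s, during which the arm holds its last target. There are 200 camera calls.

## Working session

There is one attempt and no reset: what is moved stays moved. The work goes in short steps, Python scripts to look and compute and a tool call to move; the robot and the scene stay as the last step left them, time stands still between calls to the robot, and variables do not carry over. Pictures are saved under pics/ and viewed, at most 14 in all, crops included, and the job is handed in when it is done.

Besides the shell and the picture viewer there is one more tool, called after "Request:" as a command line: name --argument value ..., lists and objects as JSON in quotes. jog_arm: Moves the arm, as the interface text tells. Its arguments: {"type":"object","properties":{"rows":{"type":"array"},"newtons":{"type":"number"}},"required":["rows"]}

```bash
mkdir -p pics; ls; python3 - <<'E'
from cell import manip
import cv2
print(manip.read_state())
for n in("scene","side"):
    p,d=manip.camera(n); cv2.imwrite(f"pics/{n}0.png",p); m=manip.camera_model(n); print(n,m)
    import numpy as np; np.save(f"pics/{n}0d.npy",d)
E
```

```text
pics
{'clock': 0.0, 'joints': array([ 1.08738438e+00,  3.00414689e-01,  1.52160242e+00,  3.97629973e-05,
        1.32073208e+00, -6.65916085e-02]), 'qd': array([-0.00111512, -0.00082226,  0.00063103, -0.00063002,  0.00073893,
        0.00071403]), 'effort': array([ 6.63431565e-04, -5.31815815e+01, -3.52724719e+01,  7.09097763e-02,
        2.45465885e-02, -1.37201005e-04]), 'eef_pos': array([222.53371637, 502.67467776, 212.90825041]), 'eef_rot': array([-3.14044124e+00, -1.15388238e-04,  2.72476238e+00]), 'wrist_force': array([-0.0803086 , -0.20561597,  0.74288413]), 'moment': array([0.00950151, 0.09757216, 0.00834273]), 'finger_force': 0.0, 'finger_gap': 94.01293951851585}
scene {'K': array([[419.96057516,   0.        , 320.49689679],
       [  0.        , 419.96057516, 200.34335682],
       [  0.        ,   0.        ,   1.        ]]), 'k1': -0.08139312932609152, 'R': array([[-0.8462158 , -0.53283512,  0.00235695],
       [-0.35067697,  0.5535822 , -0.75536243],
       [ 0.40117887, -0.64002615, -0.65530301]]), 't': array([578.91455686, 171.74443795, 862.82853799])}
side {'K': array([[463.9924016 ,   0.        , 325.58058939],
       [  0.        , 463.9924016 , 200.19738618],
       [  0.        ,   0.        ,   1.        ]]), 'k1': -0.0471194274226242, 'R': array([[ 0.99559582, -0.09232833,  0.0162617 ],
       [-0.01607969, -0.33906231, -0.94062649],
       [ 0.0923602 ,  0.93622232, -0.33905363]]), 't': array([-590.5641035 ,  109.61722843,  885.82281007])}
```

View pics/scene0.png

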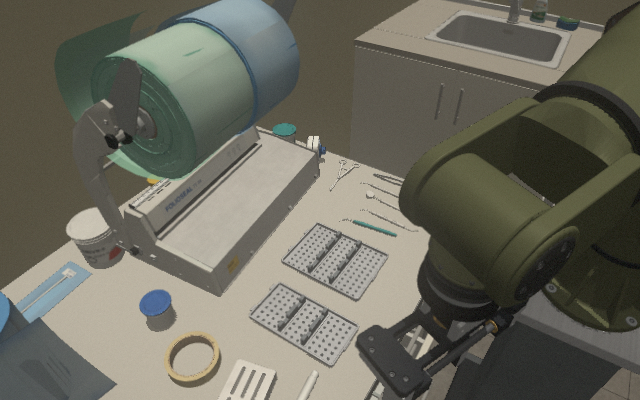

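View pics/side0.png

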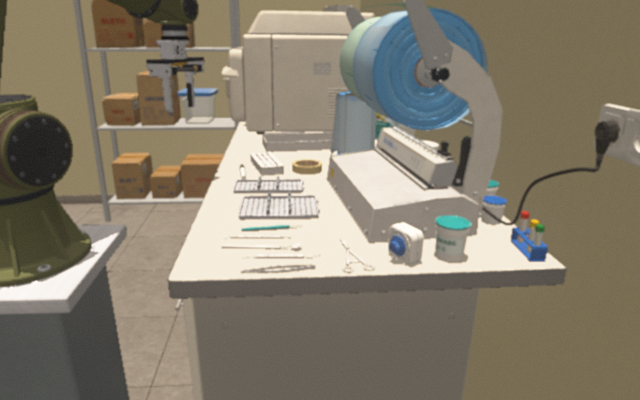

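The scene view shows the wide cassette at (335,260), the narrow one at (303,322), the scaler at (375,228), and the other instruments partly hidden behind the arm. The side view shows the scaler at (270,228), a probe at (260,238), the mirror at (260,247), a probe at (280,257) and the tweezers at (280,267). The timer is at (405,243) and the needle holder at (355,255).

```bash
cat > h.py <<'E'
import numpy as np, cv2
from cell import manip
def ray(m,uv):
    K=m["K"]; p=cv2.undistortPoints(np.float64(uv).reshape(-1,1,2),K,np.array([m["k1"],0,0,0]))[:,0]
    d=np.c_[p,np.ones(len(p))]@m["R"]; c=-m["R"].T@m["t"]
    return c,d
def plane(m,uv,z):
    c,d=ray(m,uv); return c+d*((z-c[2])/d[:,2])[:,None]
def proj(m,X):
    X=np.float64(X).reshape(-1,3)@m["R"].T+m["t"]
    return cv2.projectPoints(X.reshape(-1,1,3),np.zeros(3),np.zeros(3),m["K"],np.array([m["k1"],0,0,0]))[0][:,0]
E
python3 - <<'E'
from h import *
np.set_printoptions(precision=1,suppress=True)
m=manip.camera_model("side")
print(plane(m,[(270,228),(260,238),(260,247),(280,257),(280,267),(405,255),(355,255),(279,206),(269,186)],5))
m=manip.camera_model("scene")
print(plane(m,[(375,228),(335,260),(303,322),(345,175),(314,150)],5))
w=manip.camera_model("wrist");s=manip.read_state();print(w, s["eef_pos"])
from scipy.spatial.transform import Rotation as R
r=R.from_euler("xyz",s["eef_rot"]).as_matrix();print(r, r.T@(-w["R"].T@w["t"]-s["eef_pos"]), w["R"]@r)
E
```

```text
[[479.2 105.1   5. ]
 [459.3  52.8   5. ]
 [461.    9.    5. ]
 [501.2 -37.9   5. ]
 [501.1 -78.7   5. ]
 [746.1 -44.2   5. ]
 [647.5 -38.    5. ]
 [498.8 243.    5. ]
 [470.5 405.1   5. ]]
[[465.9 108.2   5. ]
 [494.8 242.1   5. ]
 [466.9 406.9   5. ]
 [625.4 -30.5   5. ]
 [760.6 -86.    5. ]]
{'K': array([[281.6,   0. , 319.6],
       [  0. , 281.6, 199.3],
       [  0. ,   0. ,   1. ]]), 'k1': -0.047837993267153545, 'R': array([[ 0.4,  0.9,  0. ],
       [ 0.9, -0.4,  0.2],
       [ 0.2, -0.1, -1. ]]), 't': array([-549.6,  -23.6,  388.3])} [222.6 502.7 213. ]
[[-0.9  0.4 -0. ]
 [ 0.4  0.9 -0. ]
 [ 0.  -0.  -1. ]] [  65.9   -0.5 -170.6] [[-0.   1.  -0. ]
 [-1.  -0.  -0.2]
 [-0.2  0.   1. ]]
```

Request:
jog_arm --rows '[2.2,-1.5,0,0,0,0.035,0,2.2,-1.5,0,0,0,0.035,0,2.2,-1.5,0,0,0,0.035,0,2.2,-1.5,0,0,0,0.035,0,2.2,-1.5,0,0,0,0.035,0,2.2,-1.5,0,0,0,0.035,0,2.2,-1.5,0,0,0,0.035,0,2.2,-1.5,0,0,0,0.035,0,2.2,-1.5,0,0,0,0.035,0,2.2,-1.5,0,0,0,0.035,0,2.2,-1.5,0,0,0,0.035,0,2.2,-1.5,0,0,0,0.032,0,0,0,0,0,0,0,0,0,0,0,0,0,0,0,0,0,0,0,0,0,0]'

```text
clock: 1.35
eef_pos: [486.1, 323.2, 213.1]
eef_rot: [-3.141, -0.001, 3.141]
wrist_force: [-0.4, -0.3, -0.7]
finger_gap: 94.0
finger_force: 0.0
```

```bash
cat >> h.py <<'E'
def snap(n,name):
    m=manip.camera_model(n); p,d=manip.camera(n); cv2.imwrite(f"pics/{name}.png",p)
    import pickle; pickle.dump((m,p,d),open(f"pics/{name}.pkl","wb")); return m,p,d
def load(name):
    import pickle; return pickle.load(open(f"pics/{name}.pkl","rb"))
E
python3 -c "
from h import *
snap('wrist','w1')"
```

Request:
jog_arm --rows '[0,-2.5,-0.5,0,0,0,0,0,-2.5,-0.5,0,0,0,0,0,-2.5,-0.5,0,0,0,0,0,-2.5,-0.5,0,0,0,0,0,-2.5,-0.5,0,0,0,0,0,-2.5,-0.5,0,0,0,0,0,-2.5,-0.5,0,0,0,0,0,-2.5,-0.5,0,0,0,0,0,-2.5,0,0,0,0,0,0,-2.5,0,0,0,0,0,0,-2.5,0,0,0,0,0,0,-2.5,0,0,0,0,0,0,0,0,0,0,0,0,0,0,0,0,0,0,0,0,0,0,0,0,0,0]'

```text
clock: 2.65
eef_pos: [486.5, 23.9, 173.6]
eef_rot: [3.141, 0.0, -3.141]
wrist_force: [0.2, 1.1, -0.0]
finger_gap: 94.0
finger_force: 0.0
```

```bash
python3 -c "
from h import *
snap('wrist','w2')"
```

```text
(no output)
```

View pics/w1.png

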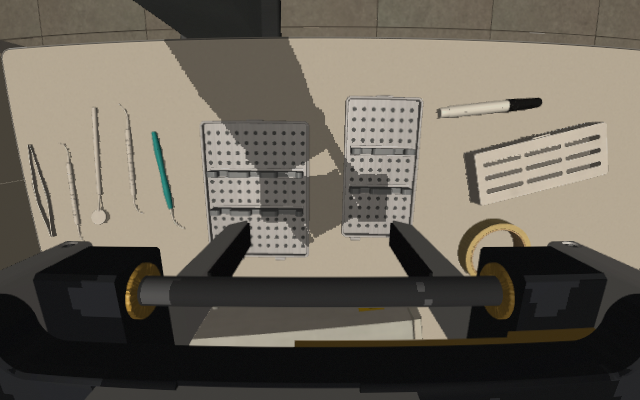

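View pics/w2.png

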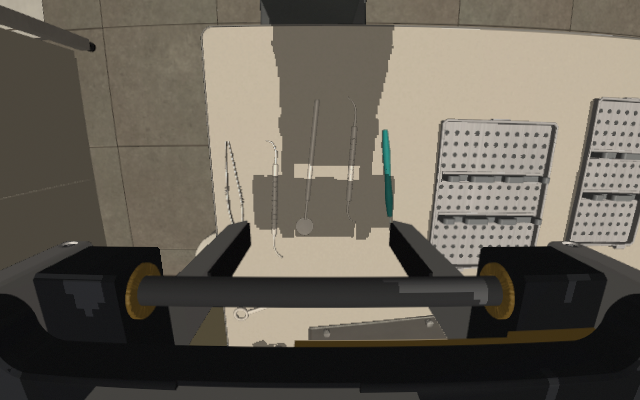

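```bash
cat >> h.py <<'E'
def cloud(m,d):
    v,u=np.mgrid[:d.shape[0],:d.shape[1]]
    uv=np.stack([u,v],-1).reshape(-1,2); p=cv2.undistortPoints(np.float64(uv).reshape(-1,1,2),m["K"],np.array([m["k1"],0,0,0]))[:,0]
    P=np.c_[p,np.ones(len(p))]*d.reshape(-1,1); return ((P-m["t"])@m["R"]).reshape(*d.shape,3)
def topdown(m,p,z,x0,x1,y0,y1,s):
    # rectified picture of plane z: rows = x from x0, cols = y from y0, s px/mm
    X,Y=np.mgrid[x0:x1:1/s,y0:y1:1/s]; uv=proj(m,np.stack([X,Y,0*X+z],-1)).reshape(*X.shape,2).astype(np.float32)
    return cv2.remap(p,uv[...,0],uv[...,1],cv2.INTER_CUBIC)
E
python3 - <<'E'
from h import *
np.set_printoptions(precision=1,suppress=True)
for n in("w1","w2"):
    m,p,d=load(n); C=cloud(m,d)
    t=C[60:110,300:330] if n=="w1" else C[100:230,400:430]
    z=t[...,2]; print(n,np.median(z),z.std())
    H=C[...,2]; ok=(d>0)&(H<60)
    cv2.imwrite(f"pics/{n}h.png",cv2.resize(np.where(ok,np.clip(H*8+20,0,255),0).astype(np.uint8)[40:270],None,fx=1.25,fy=1.25,interpolation=0))
m,p,d=load("w1")
a=topdown(m,p,12,380,610,160,460,2.6); cv2.imwrite("pics/cas.png",a); print(a.shape)
E
```

```text
w1 -0.6675857123609807 28.016136106494766
w2 -0.441514468150739 32.16715905192854
(598, 781, 3)
```

View pics/cas.png

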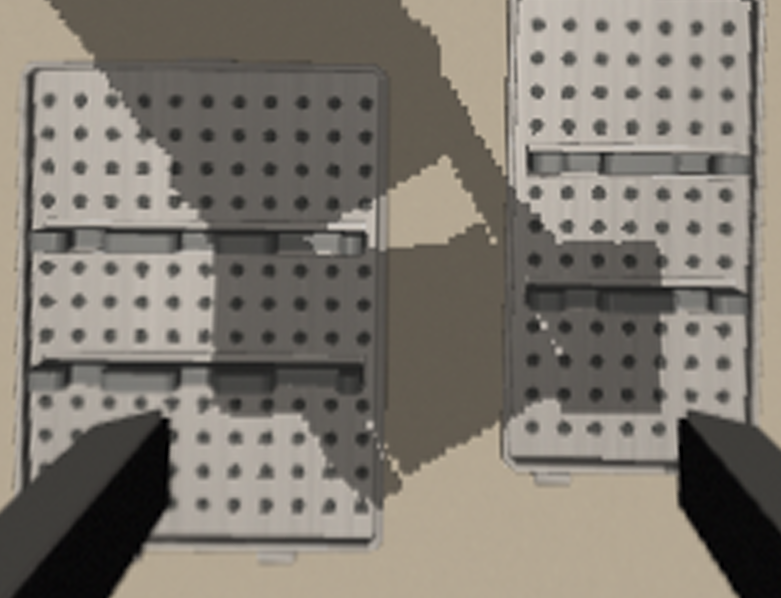

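View pics/w1h.png

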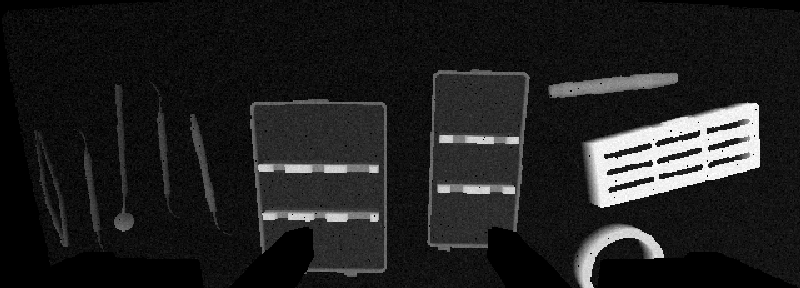

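The top-down picture shows the wide cassette on the left, with its wide notch at the right (+y), and the narrow cassette on the right. The depth image separates all five instruments, the rims and the teeth.

```bash
cat > meas.py <<'E'
from h import *
import sys
np.set_printoptions(precision=1,suppress=True)
def instruments(n,ymax=170,zlo=2.2,x=(350,600),y=(-140,170),minpx=60):
    m,p,d=load(n); C=cloud(m,d); H=C[...,2]+0.5
    M=(d>0)&(H>zlo)&(H<30)&(C[...,0]>x[0])&(C[...,0]<x[1])&(C[...,1]>y[0])&(C[...,1]<y[1])
    k,L,st,_=cv2.connectedComponentsWithStats(cv2.morphologyEx(M.astype(np.uint8),cv2.MORPH_CLOSE,np.ones((3,3))))
    for i in range(1,k):
        q=C[(L==i)&M]
        if len(q)<minpx: continue
        (cx,cy),(w,h),a=cv2.minAreaRect(q[:,:2].astype(np.float32)); 
        vx,vy,x0,y0=cv2.fitLine(q[:,:2].astype(np.float32),cv2.DIST_HUBER,0,.01,.01).ravel()
        s=(q[:,:2]-[x0,y0])@[vx,vy]
        e=np.array([[x0+vx*t,y0+vy*t] for t in(s.min(),s.max())])
        print(n,len(q),"rect",np.array([cx,cy,w,h]),"ends",e.ravel(),"mid",e.mean(0),"ang %.3f"%np.arctan2(vy,vx) ,"z %.1f"%np.percentile(q[:,2],90))
def cassette(n,y,x=(380,620)):
    m,p,d=load(n); C=cloud(m,d); H=C[...,2]+0.5
    B=(d>0)&(C[...,0]>x[0])&(C[...,0]<x[1])&(C[...,1]>y[0])&(C[...,1]<y[1])
    T=C[B&(H>21)&(H<27)]; xm=T[:,0].mean(); 
    for q in(T[T[:,0]<xm],T[T[:,0]>xm]):
        vx,vy,x0,y0=cv2.fitLine(q[:,:2].astype(np.float32),cv2.DIST_L2,0,.01,.01).ravel(); s=np.sign(vy)
        yy=np.sort((q[:,1]-y0)*vy+(q[:,0]-x0)*vx)*s; yy.sort(); g=np.where(np.diff(yy)>4)[0]
        print(n,"rail x %.1f y0 %.1f ang %.3f"%(x0,y0,np.arctan2(-vx*s,vy*s)),"gaps",[(round(y0+yy[i],1),round(y0+yy[i+1],1)) for i in g],"ext",y0+yy[0],y0+yy[-1])
    R=C[B&(H>9)&(H<15)]
    for xs in(430,460,480,530,550):
        r=R[abs(R[:,0]-xs)<8]
        if len(r): print("  rim y at x",xs,np.percentile(r[:,1],[1,99]),r[:,1].min(),r[:,1].max())
    print("  rim x",np.percentile(R[:,0],[.5,99.5]))
E
python3 - <<'E'
from meas import *
instruments("w1");instruments("w2")
cassette("w1",(160,325)); cassette("w1",(340,470)); cassette("w2",(160,325))
E
```

```text
w1 413 rect [451.8  62.8 144.3  11.8] ends [380.3  67.4 523.9  59.6] mid [452.1  63.5] ang -0.054 z 6.3
w1 618 rect [463.3   8.8  23.5 162.6] ends [382.5  22.1 544.4   4.3] mid [463.5  13.2] ang -0.109 z 9.0
w1 579 rect [487.8 167.4   5.2 165.5] ends [405.1 168.6 570.6 167.4] mid [487.8 168. ] ang -0.007 z 10.9
w1 520 rect [479.9 108.1 130.    9.5] ends [415.2 102.6 544.6 115.3] mid [479.9 109. ] ang 0.098 z 8.3
w1 494 rect [497.3 -82.9 136.3  21.8] ends [429.2 -85.9 565.2 -76.7] mid [497.2 -81.3] ang 0.068 z 5.9
w1 399 rect [500.5 -30.7  13.7 136.6] ends [432.3 -27.2 568.7 -34.2] mid [500.5 -30.7] ang -0.051 z 6.2
w2 511 rect [454.5  61.5 149.9  11.8] ends [380.1  65.4 528.8  57.8] mid [454.4  61.6] ang -0.051 z 6.8
w2 775 rect [462.8   8.3  20.5 162.9] ends [381.8  20.4 544.1   3.3] mid [463.   11.8] ang -0.105 z 9.4
w2 474 rect [480.7 166.5   4.1 152. ] ends [404.8 167.9 556.7 165.2] mid [480.7 166.5] ang -0.017 z 11.3
w2 606 rect [476.9 106.9 123.3   8.8] ends [415.7  99.9 538.3 112.6] mid [477.  106.3] ang 0.103 z 8.7
w2 276 rect [480.3 -84.6 102.2  18.8] ends [429.4 -88.  531.8
[... 1672 characters left out ...]
at64(201.1)), (np.float64(230.0), np.float64(243.1)), (np.float64(265.4), np.float64(290.7))] ext 173.88815174988662 297.2249961330907
w2 rail x 523.6 y0 229.2 ang -0.005 gaps [(np.float64(186.5), np.float64(200.5)), (np.float64(229.4), np.float64(241.4)), (np.float64(264.1), np.float64(289.5))] ext 173.16968977992917 299.12437229691085
  rim y at x 430 [165.9 309.3] 165.69251115456262 309.53987235446925
  rim y at x 460 [165.2 308.6] 165.14980554613928 308.72212310638844
  rim y at x 480 [165. 307.] 164.70365436133005 307.6127079978169
  rim y at x 530 [164.3 306.7] 163.86745665013132 307.16966950551387
  rim y at x 550 [164.2 306.9] 164.1086170821162 306.9966329152049
  rim x [402.7 594.3]
```

```bash
python3 - <<'E'
from meas import *
for n in("w1","w2"):
    m,p,d=load(n); C=cloud(m,d); H=C[...,2]+.5
    for nm,x0,y0,a,hl in(("scaler",470,106,.10,45),("probeN",454,62,-.05,38),("mirror",455,12.5,-.105,60),("probeF",503,-32,-.05,38),("tweez",497,-82,.07,66)):
        q=C[(d>0)&(H>2.2)&(H<15)]; s=(q[:,0]-x0)*np.cos(a)+(q[:,1]-y0)*np.sin(a); t=-(q[:,0]-x0)*np.sin(a)+(q[:,1]-y0)*np.cos(a)
        k=(abs(s)<hl)&(abs(t)<16); q=q[k]; s=s[k];t=t[k]
        b=[(np.median(s[j]), (np.percentile(t[j],3)+np.percentile(t[j],97))/2, np.ptp(t[j]),t[j].min()) for lo in range(-hl,hl,15) for j in [(s>=lo)&(s<lo+15)] if j.sum()>8]
        b=np.array(b); f=np.polyfit(b[:,0],b[:,1],1)
        print(n,nm,"centre at s=0: t=%.1f -> y at x%d = %.1f ang %.3f"%(f[1],x0,y0+f[1]/np.cos(a),a+f[0]),"widths",b[:,2],"mid",b[:,1])
E
```

```text
w1 scaler centre at s=0: t=1.3 -> y at x470 = 107.3 ang 0.111 widths [8.4 9.4 8.9 8.4 7.5 8.3] mid [0.5 1.1 1.4 1.6 1.6 1.4]
w1 probeN centre at s=0: t=0.9 -> y at x454 = 62.9 ang -0.059 widths [6.9 8.7 7.6 7.3 5.7] mid [1.3 0.9 0.9 0.4 0.8]
w1 mirror centre at s=0: t=1.3 -> y at x455 = 13.8 ang -0.104 widths [ 6.7  5.5  8.3  7.1 16.2  5.8  4.9  4.2] mid [1.2 1.5 1.1 1.3 0.9 1.4 1.7 1.1]
w1 probeF centre at s=0: t=0.7 -> y at x503 = -31.3 ang -0.056 widths [ 8.   7.6  6.9 11.3  7.7] mid [1.1 0.6 0.6 0.7 0.6]
w1 tweez centre at s=0: t=-0.7 -> y at x497 = -82.7 ang 0.063 widths [ 8.7 12.1 16.5 21.1 21.5 21.1 17.6 13.3  8. ] mid [-0.3 -0.5 -0.2 -0.6 -0.9 -1.3 -0.9 -1.  -0.9]
w2 scaler centre at s=0: t=0.1 -> y at x470 = 106.1 ang 0.102 widths [ 7.7  8.8  7.8 11.4  8.8  8.4] mid [-0.1  0.1  0.1  0.   0.1  0.2]
w2 probeN centre at s=0: t=-0.2 -> y at x454 = 61.8 ang -0.058 widths [ 6.9  6.7 11.   6.9 12.7] mid [ 0.  -0.1 -0.3 -0.2 -0.5]
w2 mirror centre at s=0: t=0.2 -> y at x455 = 12.7 ang -0.104 widths [5.8 5.9 5.9 5.9 5.7 5.9 5.8 4.9] mid [0.1 0.1 0.2 0.2 0.2 0.1 0.2 0.3]
w2 probeF centre at s=0: t=-0.5 -> y at x503 = -32.5 ang -0.048 widths [6.6 7.9 6.6 5.3 8.3] mid [-0.7 -0.6 -0.3 -0.6 -0.5]
w2 tweez centre at s=0: t=-1.0 -> y at x497 = -83.0 ang 0.057 widths [ 6.8 10.5 13.2 18.4 18.5 17.8 15.3] mid [-0.3 -0.1 -0.7 -1.2 -1.1 -1.2 -1.3]
```

Request:
jog_arm --newtons 20 --rows '[0,2.1,-1,0,0,0.025,0.7,0,2.1,-1,0,0,0.025,0.7,0,2.1,-1,0,0,0.025,0.7,-0.1,2.1,-1,0,0,0.025,0.7,0,0,-1.9,0,0,0,0.7,0,0,-1.9,0,0,0,0.7,0,0,-1.9,0,0,0,0.7,0,0,-1.9,0,0,0,0.7,0,0,-1.8,0,0,0,0.7,0,0,0,0,0,0,0.7,0,0,0,0,0,0,0.7]'

```text
clock: 3.62
eef_pos: [485.2, 107.7, 39.3]
eef_rot: [-3.142, -0.001, -3.04]
wrist_force: [0.8, 0.2, 0.4]
finger_gap: 28.3
finger_force: 0.0
```

Request:
jog_arm --newtons 20 --rows '[0,0,-1,0,0,0,0.7,0,0,-1,0,0,0,0.7,0,0,-0.9,0,0,0,0.7,0,0,0,0,0,0,0.7,0,0,0,0,0,0,1,0,0,0,0,0,0,1,0,0,0,0,0,0,1,0,0,0,0,0,0,1,0,0,0,0,0,0,1,0,0,0,0,0,0,1]'

```text
clock: 4.45
eef_pos: [485.9, 106.9, 10.8]
eef_rot: [3.142, 0.001, -3.041]
wrist_force: [-0.1, -0.1, 2.7]
finger_gap: 8.1
finger_force: 20.0
```

Request:
jog_arm --rows '[0,0,2,0,0,0,1,0,0,2,0,0,0,1,0,0,2,0,0,0,1,-0.15,2.9,0,0,0,-0.0105,1,-0.15,2.9,0,0,0,-0.0105,1,-0.15,2.9,0,0,0,-0.0105,1,-0.15,2.9,0,0,0,-0.0105,1,-0.15,2.9,0,0,0,-0.0105,1,-0.15,2.9,0,0,0,-0.0105,1,-0.15,2.9,0,0,0,-0.0105,1,-0.15,2.9,0,0,0,-0.0105,1,-0.15,2.9,0,0,0,-0.0105,1,-0.15,2.9,0,0,0,-0.0105,1,-0.15,2.8,0,0,0,-0.0105,1,0,0,0,0,0,0,1,0,0,0,0,0,0,1,0,0,0,0,0,0,1]'

```text
clock: 5.87
eef_pos: [469.0, 424.4, 70.1]
eef_rot: [-3.141, -0.0, 3.127]
wrist_force: [0.5, -1.0, -0.7]
finger_gap: 9.1
finger_force: 20.0
```

```bash
python3 -c "
from meas import *
m,p,d=snap('wrist','w3')
cassette('w3',(340,470))
C=cloud(m,d);H=C[...,2]
a=topdown(m,p,24,360,580,320,500,2.7);cv2.imwrite('pics/w3c.png',cv2.resize(p,(800,500)))
"
```

```text
w3 rail x 442.1 y0 404.6 ang -0.017 gaps [(np.float64(377.1), np.float64(390.7)), (np.float64(418.5), np.float64(431.9))] ext 363.562914696029 444.6453787826432
w3 rail x 492.2 y0 378.5 ang -0.005 gaps [(np.float64(375.6), np.float64(389.8))] ext 362.8634556540348 397.63333724654495
  rim y at x 430 [355.4 453.9] 354.97661545063596 453.9633312410755
  rim y at x 460 [354.4 453.4] 354.3689553164611 453.4337495490492
  rim y at x 480 [354.1 452.7] 353.77109811951436 452.77618575059716
  rim x [380.8 566. ]
```

View pics/w3c.png

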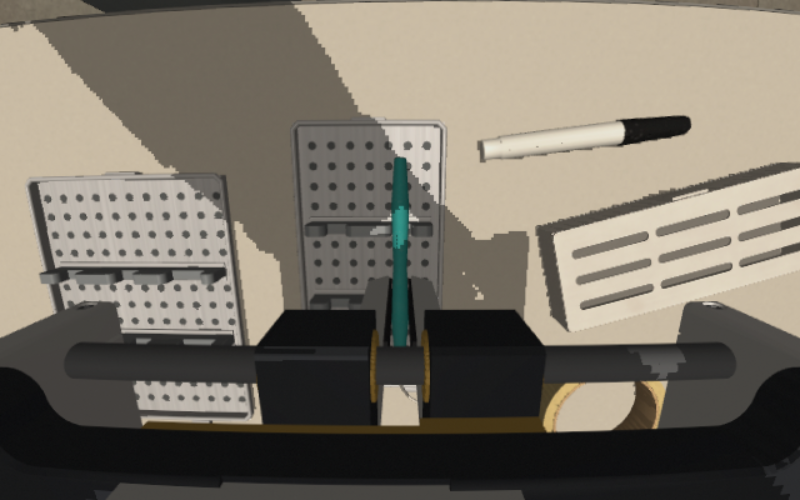

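The scaler is held straight between the jaws, handle end up in the image at (400,158), over the narrow cassette's right notch.

```bash
cat >> meas.py <<'E'
def held(n):
    m,p,d=load(n); C=cloud(m,d); s=manip.read_state()["eef_pos"]
    q=C[(d>0)&(abs(C[...,1]-s[1])<14)&(C[...,2]>s[2]-35)&(C[...,2]<s[2]+30)&(C[...,0]<s[0]-22)&(C[...,0]>s[0]-100)]
    print("held relative to TCP: end x %.1f"%(q[:,0].min()-s[0]))
    for lo in range(-90,-20,15):
        j=q[(q[:,0]-s[0]>=lo)&(q[:,0]-s[0]<lo+15)]
        if len(j)>5: print(lo+7,"y %.1f ztop %.1f"%((j[:,1].max()+j[:,1].min())/2-s[1],np.percentile(j[:,2],90)-s[2]),len(j))
E
python3 -c "
from meas import *
held('w3')"
```

```text
held relative to TCP: end x -70.5
-68 y 0.9 ztop -3.4 192
-53 y 0.7 ztop -2.5 323
-38 y 0.5 ztop -2.4 316
-23 y 0.3 ztop -2.5 146
```

Request:
jog_arm --rows '[0,0,-1.5,0,0,0,1,0,0,-1.2,0,0,0,1,0,0,-0.8,0,0,0,1,0,0,-0.6,0,0,0,1,0,0,-0.3,0,0,0,1,0,0,0,0,0,0,1,0,0,0,0,0,0,1]'

```text
clock: 6.5
eef_pos: [469.3, 424.9, 26.7]
eef_rot: [3.141, 0.0, 3.126]
wrist_force: [0.2, -0.5, 0.1]
finger_gap: 8.6
finger_force: 20.0
```

Request:
jog_arm --rows '[0,0,-0.1,0,0,0,0.8,0,0,0,0,0,0,0.8,0,0,0,0,0,0,0.8,0,0,2,0,0,0,0.8,0,0,2,0,0,0,0.8,0,0,1,0,0,0,0.75,0,-2.5,0,0,0,0,0.7,0,-3,0,0,0,-0.005,0.7,0,-3,0,0,0,-0.005,0.7,0,-3,0,0,0,-0.005,0.7]'

```text
clock: 7.33
eef_pos: [468.8, 308.7, 75.4]
eef_rot: [3.142, 0.0, 3.112]
wrist_force: [0.7, -0.5, -0.7]
finger_gap: 28.5
finger_force: 0.0
```

```bash
cat >> meas.py <<'E'
def placed(n,x,y):
    m,p,d=load(n); C=cloud(m,d); H=C[...,2]+.5
    B=(d>0)&(abs(C[...,0]-x)<95)&(abs(C[...,1]-y)<12)&(H>10)&(H<45)
    for lo in list(range(-90,90,10)):
        j=C[B&(C[...,0]-x>=lo)&(C[...,0]-x<lo+10)]
        if len(j)>5: print(lo+5,"y %.1f w %.1f ztop %.1f n%d"%((j[:,1].max()+j[:,1].min())/2,np.ptp(j[:,1]),np.percentile(j[:,2],90)+.5,len(j)),end=" | ")
    print()
E
python3 -c "
from meas import *
snap('wrist','w4'); placed('w4',468.4,425)"
```

```text
-65 y 426.2 w 6.6 ztop 22.7 n104 | -55 y 426.5 w 8.0 ztop 23.0 n142 | -45 y 426.0 w 9.3 ztop 23.5 n153 | -35 y 425.9 w 9.2 ztop 23.4 n144 | -25 y 425.0 w 24.0 ztop 24.1 n310 | -15 y 425.2 w 6.9 ztop 22.5 n103 | -5 y 424.7 w 7.4 ztop 22.7 n112 | 5 y 424.7 w 7.9 ztop 23.1 n119 | 15 y 424.7 w 8.3 ztop 23.1 n121 | 25 y 425.1 w 23.7 ztop 24.0 n307 | 35 y 424.5 w 6.1 ztop 21.7 n60 |
```

Request:
jog_arm --rows '[-0.18,-3.1,0,0,0,-0.0032,0.7,-0.18,-3.1,0,0,0,-0.0032,0.7,-0.18,-3.1,0,0,0,-0.0032,0.7,-0.18,-3.1,0,0,0,-0.0032,0.7,-0.18,-3.1,0,0,0,-0.0032,0.7,-0.18,-3.1,0,0,0,-0.0032,0.7,-0.18,-3.1,0,0,0,-0.0032,0.7,-0.18,-3.1,0,0,0,-0.0032,0.7,0,0,-2,0,0,0,0.7,0,0,-2,0,0,0,0.7,0,0,-1.6,0,0,0,0.7,0,0,-1,0,0,0,0.7,0,0,0,0,0,0,0.7,0,0,0,0,0,0,0.7,0,0,0,0,0,0,1,0,0,0,0,0,0,1,0,0,0,0,0,0,1,0,0,0,0,0,0,1,0,0,0,0,0,0,1,0,0,0,0,0,0,1]'

```text
clock: 9.05
eef_pos: [454.9, 62.0, 9.6]
eef_rot: [3.142, 0.0, 3.086]
wrist_force: [-0.3, 0.3, 2.6]
finger_gap: 6.3
finger_force: 20.0
```

Request:
jog_arm --rows '[0,0,2,0,0,0,1,0,0,2,0,0,0,1,0,0,2,0,0,0,1,0.12,2.9,0,0,0,0.0038,1,0.12,2.9,0,0,0,0.0038,1,0.12,2.9,0,0,0,0.0038,1,0.12,2.9,0,0,0,0.0038,1,0.12,2.9,0,0,0,0.0038,1,0.12,2.9,0,0,0,0.0038,1,0.12,2.9,0,0,0,0.0038,1,0.12,2.9,0,0,0,0.0038,1,0.12,2.9,0,0,0,0.0038,1,0.12,2.9,0,0,0,0.0038,1,0.12,3.1,0,0,0,0.0038,1,0,0,0,0,0,0,1,0,0,0,0,0,0,1,0,0,0,0,0,0,1]'

```text
clock: 10.47
eef_pos: [467.7, 382.3, 69.0]
eef_rot: [-3.141, -0.001, 3.128]
wrist_force: [0.4, 0.3, -0.7]
finger_gap: 6.6
finger_force: 20.0
```

```bash
python3 -c "
from meas import *
snap('wrist','w5'); held('w5'); cassette('w5',(340,470)); print(manip.read_state()['eef_pos'])"
```

```text
held relative to TCP: end x -76.0
-83 y -9.3 ztop -7.1 6
-68 y -3.6 ztop -6.1 74
-53 y 0.7 ztop -5.2 88
-38 y 0.5 ztop -3.2 221
-23 y 0.3 ztop -3.0 129
w5 rail x 434.0 y0 413.9 ang 0.300 gaps [(np.float64(376.9), np.float64(388.4))] ext 362.7754097483532 441.81644777822873
w5 rail x 476.9 y0 425.4 ang 1.570 gaps [] ext 407.3395056009944 454.53123650973055
  rim y at x 430 [354.9 454.3] 354.90115795273096 454.47557370893423
  rim y at x 460 [354.5 453.8] 354.41834541700035 453.85895908377876
  rim y at x 480 [354.5 453.4] 354.4911237928446 453.63406004941277
  rim x [380.7 565.2]
[467.9 382.   69.2]
```

Request:
jog_arm --rows '[0,0.05,-1.5,0,0,0,1,0,0,-1.3,0,0,0,1,0,0,-0.9,0,0,0,1,0,0,-0.5,0,0,0,1,0,0,-0.3,0,0,0,1,0,0,0,0,0,0,1,0,0,0,0,0,0,1,0,0,0,0,0,0,0.8,0,0,0,0,0,0,0.8,0,0,0,0,0,0,0.8,0,0,2,0,0,0,0.8,0,0,2,0,0,0,0.8,0,0,1,0,0,0,0.75,0,-2.5,0,0,0,0,0.7,0,-3,0,0,0,-0.005,0.7,0,-3,0,0,0,-0.005,0.7,0,-3,0,0,0,-0.005,0.7]'

```text
clock: 11.93
eef_pos: [467.6, 267.3, 74.4]
eef_rot: [3.142, 0.0, 3.113]
wrist_force: [0.3, 0.5, -0.6]
finger_gap: 28.3
finger_force: 0.0
```

```bash
python3 -c "
from meas import *
snap('wrist','w6'); placed('w6',468.4,383); placed('w6',468.4,425); print(manip.read_state()['eef_pos'])"
```

```text
-75 y 376.7 w 6.6 ztop 18.1 n17 | -65 y 382.1 w 4.1 ztop 18.6 n30 | -55 y 383.9 w 2.3 ztop 19.1 n38 | -45 y 383.1 w 6.9 ztop 20.7 n74 | -35 y 382.5 w 22.4 ztop 21.4 n142 | -25 y 383.1 w 23.8 ztop 24.1 n285 | -15 y 383.1 w 6.3 ztop 21.0 n98 | -5 y 382.8 w 6.3 ztop 21.3 n96 | 5 y 382.7 w 6.2 ztop 21.4 n88 | 15 y 382.8 w 6.3 ztop 21.1 n93 | 25 y 383.0 w 23.9 ztop 23.8 n319 | 35 y 382.3 w 6.1 ztop 21.1 n69 | 
-65 y 426.4 w 7.9 ztop 22.7 n110 | -55 y 425.9 w 8.1 ztop 23.1 n147 | -45 y 426.1 w 9.1 ztop 23.6 n151 | -35 y 426.0 w 9.0 ztop 23.5 n145 | -25 y 425.0 w 23.8 ztop 24.0 n302 | -15 y 425.1 w 7.0 ztop 22.5 n118 | -5 y 424.9 w 8.8 ztop 22.7 n135 | 5 y 424.7 w 9.9 ztop 23.0 n141 | 15 y 424.5 w 10.3 ztop 23.1 n143 | 25 y 425.0 w 24.0 ztop 24.0 n313 | 35 y 428.7 w 16.5 ztop 21.5 n76 | 45 y 424.1 w 3.5 ztop 18.9 n34 | 55 y 424.7 w 4.4 ztop 18.8 n27 | 65 y 427.1 w 3.1 ztop 17.6 n7 | 
[467.6 263.2  74.1]
```

Request:
jog_arm --rows '[-0.06,-3.2,0,0,0,-0.0093,0.7,-0.06,-3.2,0,0,0,-0.0093,0.7,-0.06,-3.2,0,0,0,-0.0093,0.7,-0.06,-3.2,0,0,0,-0.0093,0.7,-0.06,-3.2,0,0,0,-0.0093,0.7,-0.06,-3.2,0,0,0,-0.0093,0.7,-0.06,-3.2,0,0,0,-0.0093,0.7,-0.06,-3.2,0,0,0,-0.0093,0.7,0,0,-2,0,0,0,0.7,0,0,-2,0,0,0,0.7,0,0,-1.5,0,0,0,0.7,0,0,-1,0,0,0,0.7,0,0,0,0,0,0,0.7,0,0,0,0,0,0,0.7,0,0,0,0,0,0,1,0,0,0,0,0,0,1,0,0,0,0,0,0,1,0,0,0,0,0,0,1,0,0,0,0,0,0,1,0,0,0,0,0,0,1]'

```text
clock: 13.65
eef_pos: [463.3, 12.5, 9.6]
eef_rot: [3.142, 0.0, 3.038]
wrist_force: [-0.1, 0.8, 1.7]
finger_gap: 5.7
finger_force: 20.0
```

Request:
jog_arm --rows '[0,0,2,0,0,0,1,0,0,2,0,0,0,1,0,0,2,0,0,0,1,0.43,2.8,0,0,0,0.0116,1,0.43,2.8,0,0,0,0.0116,1,0.43,2.8,0,0,0,0.0116,1,0.43,2.8,0,0,0,0.0116,1,0.43,2.8,0,0,0,0.0116,1,0.43,2.8,0,0,0,0.0116,1,0.43,2.8,0,0,0,0.0116,1,0.43,2.8,0,0,0,0.0116,1,0,0,0,0,0,0,1,0,0,0,0,0,0,1,0,0,0,0,0,0,1]'

```text
clock: 14.82
eef_pos: [497.3, 236.0, 69.2]
eef_rot: [-3.141, -0.001, 3.131]
wrist_force: [0.6, 0.2, -0.5]
finger_gap: 5.8
finger_force: 20.0
```

```bash
python3 -c "
from meas import *
snap('wrist','w7'); held('w7'); cassette('w7',(160,325)); print(manip.read_state()['eef_pos'])"
```

```text
held relative to TCP: end x -81.6
-83 y 0.8 ztop -4.0 114
-68 y 0.7 ztop -3.9 255
-53 y 0.5 ztop -3.9 241
-38 y 0.3 ztop -4.0 235
-23 y 0.2 ztop -3.9 122
w7 rail x 471.9 y0 230.6 ang -0.012 gaps [(np.float64(188.1), np.float64(201.5)), (np.float64(230.0), np.float64(244.2)), (np.float64(266.5), np.float64(290.9))] ext 174.34946913913677 299.677247850915
w7 rail x 521.6 y0 225.5 ang -0.011 gaps [(np.float64(187.4), np.float64(201.7)), (np.float64(211.8), np.float64(259.0)), (np.float64(265.8), np.float64(290.7))] ext 173.89902329450098 299.20971427925633
  rim y at x 430 [166.5 308.5] 166.38928890970763 308.7948631897771
  rim y at x 460 [166.1 308.7] 165.895323454483 308.89084508781696
  rim y at x 480 [165.3 308.1] 165.04563863226645 308.5308628284617
  rim y at x 530 [165.9 307.4] 165.4303164799578 307.542090280519
  rim x [403.  590.4]
[497.4 235.6  69.3]
```

Request:
jog_arm --rows '[0,0.08,-1.5,0,0,0,1,0,0,-1.3,0,0,0,1,0,0,-0.9,0,0,0,1,0,0,-0.5,0,0,0,1,0,0,-0.3,0,0,0,1,0,0,0,0,0,0,1,0,0,0,0,0,0,1,0,0,0,0,0,0,0.8,0,0,0,0,0,0,0.8,0,0,0,0,0,0,0.8,0,0,2,0,0,0,0.8,0,0,2,0,0,0,0.8,0,0,1,0,0,0,0.75,0,-2.5,0,0,0,0,0.7,0,-3,0,0,0,-0.005,0.7,0,-3,0,0,0,-0.005,0.7,0,-3,0,0,0,-0.005,0.7,0,0,0,0,0,0,0.7,0,0,0,0,0,0,0.7]'

```text
clock: 16.45
eef_pos: [497.7, 121.2, 74.6]
eef_rot: [3.141, 0.0, 3.114]
wrist_force: [0.3, -0.2, -0.1]
finger_gap: 28.2
finger_force: 0.0
```

```bash
python3 -c "
from meas import *
snap('wrist','w8'); placed('w8',498,236.5); print(manip.read_state()['eef_pos']); instruments('w8')"
```

```text
-85 y 237.5 w 4.6 ztop 19.7 n14 | -75 y 237.5 w 6.2 ztop 20.1 n100 | -65 y 237.3 w 6.2 ztop 20.4 n106 | -55 y 237.4 w 6.8 ztop 20.5 n110 | -45 y 236.7 w 6.7 ztop 20.5 n103 | -35 y 236.8 w 6.0 ztop 20.5 n101 | -25 y 236.5 w 23.9 ztop 24.0 n313 | -15 y 236.8 w 5.2 ztop 20.3 n85 | -5 y 236.8 w 5.6 ztop 20.2 n79 | 5 y 236.7 w 5.5 ztop 20.7 n76 | 15 y 236.4 w 5.3 ztop 20.2 n74 | 25 y 236.4 w 23.9 ztop 23.8 n315 | 35 y 236.1 w 5.2 ztop 20.3 n60 | 
[497.7 122.1  74.6]
w8 628 rect [470.2 167.4   5.2 131. ] ends [404.7 167.6 535.7 166.2] mid [470.2 166.9] ang -0.011 z 11.1
w8 923 rect [493.7 -32.3 131.1  13.2] ends [428.9 -27.7 559.5 -34.4] mid [494.2 -31. ] ang -0.052 z 6.4
w8 1070 rect [494.3 -83.3 131.   21.8] ends [428.9 -88.  559.7 -80.6] mid [494.3 -84.3] ang 0.056 z 5.8
```

Request:
jog_arm --rows '[0.09,-2.57,0,0,0,-0.004,0.7,0.09,-2.57,0,0,0,-0.004,0.7,0.09,-2.57,0,0,0,-0.004,0.7,0.09,-2.57,0,0,0,-0.004,0.7,0.09,-2.57,0,0,0,-0.004,0.7,0.09,-2.57,0,0,0,-0.004,0.7,0,0,-2,0,0,0,0.7,0,0,-2,0,0,0,0.7,0,0,-1.5,0,0,0,0.7,0,0,-1,0,0,0,0.7,0,0,0,0,0,0,0.7,0,0,0,0,0,0,0.7,0,0,0,0,0,0,1,0,0,0,0,0,0,1,0,0,0,0,0,0,1,0,0,0,0,0,0,1,0,0,0,0,0,0,1,0,0,0,0,0,0,1]'

```text
clock: 18.0
eef_pos: [503.1, -31.9, 9.6]
eef_rot: [3.142, 0.0, 3.092]
wrist_force: [0.4, 1.3, 0.6]
finger_gap: 6.2
finger_force: 20.0
```

Request:
jog_arm --rows '[0,0,2,0,0,0,1,0,0,2,0,0,0,1,0,0,2,0,0,0,1,-0.065,2.83,0,0,0,0.0049,1,-0.065,2.83,0,0,0,0.0049,1,-0.065,2.83,0,0,0,0.0049,1,-0.065,2.83,0,0,0,0.0049,1,-0.065,2.83,0,0,0,0.0049,1,-0.065,2.83,0,0,0,0.0049,1,-0.065,2.83,0,0,0,0.0049,1,-0.065,2.83,0,0,0,0.0049,1,0,0,0,0,0,0,1,0,0,0,0,0,0,1,0,0,0,0,0,0,1]'

```text
clock: 19.17
eef_pos: [497.6, 194.0, 69.3]
eef_rot: [-3.141, -0.0, 3.131]
wrist_force: [0.3, 0.3, -0.0]
finger_gap: 6.4
finger_force: 20.0
```

```bash
python3 -c "
from meas import *
snap('wrist','w9'); held('w9'); print(manip.read_state()['eef_pos'])"
```

```text
held relative to TCP: end x -74.1
-68 y -4.8 ztop -5.7 86
-53 y 0.5 ztop -3.9 110
-38 y 0.3 ztop -3.0 236
-23 y 0.3 ztop -3.1 125
[497.8 193.7  69.4]
```

Request:
jog_arm --rows '[0,0.05,-1.5,0,0,0,1,0,0,-1.3,0,0,0,1,0,0,-0.9,0,0,0,1,0,0,-0.5,0,0,0,1,0,0,-0.3,0,0,0,1,0,0,0,0,0,0,1,0,0,0,0,0,0,1,0,0,0,0,0,0,0.8,0,0,0,0,0,0,0.8,0,0,0,0,0,0,0.8,0,0,2,0,0,0,0.8,0,0,2,0,0,0,0.8,0,0,1,0,0,0,0.7,0,-2.5,0,0,0,0.005,0.6,0,-3,0,0,0,0.005,0.6,0,-3,0,0,0,0.005,0.6,0,-3,0,0,0,0.005,0.6,0,0,0,0,0,0,0.6,0,0,0,0,0,0,0.6]'

```text
clock: 20.8
eef_pos: [497.9, 78.9, 74.5]
eef_rot: [3.142, 0.0, -3.134]
wrist_force: [-0.5, 0.7, -0.3]
finger_gap: 37.6
finger_force: 0.0
```

```bash
python3 -c "
from meas import *
m,p,d=snap('wrist','w10'); placed('w10',498,194.6);placed('w10',498,236.5); print(manip.read_state()['eef_pos']); instruments('w10')
cv2.imwrite('pics/tw.png',topdown(m,p,5,410,580,-130,-40,3.5))"
```

```text
-75 y 187.6 w 9.0 ztop 18.0 n21 | -65 y 193.7 w 5.4 ztop 18.5 n32 | -55 y 195.3 w 3.4 ztop 19.2 n44 | -45 y 194.8 w 7.1 ztop 21.3 n97 | -35 y 194.7 w 23.2 ztop 21.1 n127 | -25 y 194.6 w 23.6 ztop 24.2 n297 | -15 y 194.4 w 6.2 ztop 21.4 n93 | -5 y 194.5 w 6.8 ztop 21.2 n96 | 5 y 193.8 w 6.6 ztop 21.1 n93 | 15 y 194.0 w 6.1 ztop 21.3 n85 | 25 y 194.6 w 24.0 ztop 23.8 n299 | 
-85 y 237.7 w 7.3 ztop 20.2 n24 | -75 y 237.8 w 7.3 ztop 20.2 n110 | -65 y 237.3 w 6.6 ztop 20.3 n101 | -55 y 237.1 w 7.3 ztop 20.6 n117 | -45 y 237.0 w 5.8 ztop 20.4 n96 | -35 y 236.7 w 5.8 ztop 20.2 n95 | -25 y 236.4 w 23.6 ztop 24.2 n302 | -15 y 236.8 w 6.6 ztop 20.3 n99 | -5 y 236.5 w 7.3 ztop 20.5 n98 | 5 y 235.8 w 7.4 ztop 20.4 n96 | 15 y 236.4 w 7.7 ztop 20.6 n88 | 25 y 236.5 w 23.8 ztop 24.1 n309 | 35 y 235.6 w 6.2 ztop 20.7 n69 | 45 y 236.0 w 2.7 ztop 20.3 n35 | 55 y 236.4 w 3.5 ztop 21.6 n25 | 
[497.9  79.8  74.5]
w10 715 rect [468.3 167.3   5.8 129.1] ends [403.8 167.7 532.8 165.4] mid [468.3 166.5] ang -0.017 z 11.2
w10 984 rect [493.8 -83.4 128.2  21. ] ends [429.9 -87.9 557.9 -81.7] mid [493.9 -84.8] ang 0.049 z 5.9
```

View pics/tw.png

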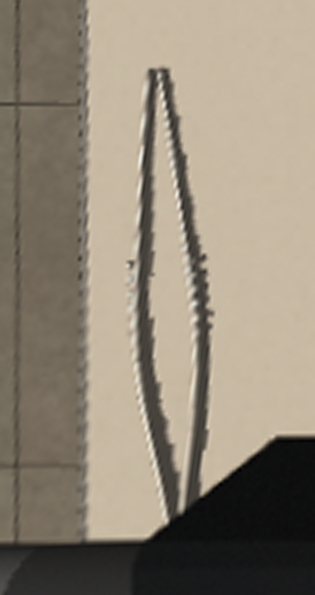

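The top-down crop shows the tweezers as a closed rigid bow, joined end at (158,70), widest around row 290 (x about 493 mm) and clear of everything but the table edge at column 85.

Request:
jog_arm --newtons 15 --rows '[0,-2.71,0,0,0,0.0083,0.6,0,-2.71,0,0,0,0.0083,0.6,0,-2.71,0,0,0,0.0083,0.6,0,-2.71,0,0,0,0.0083,0.6,0,-2.71,0,0,0,0.0083,0.6,0,-2.71,0,0,0,0.0083,0.6,0,0,-2,0,0,0,0.6,0,0,-2,0,0,0,0.6,0,0,-1.5,0,0,0,0.6,0,0,-1,0,0,0,0.6,0,0,0,0,0,0,0.6,0,0,0,0,0,0,0.6,0,0,0,0,0,0,1,0,0,0,0,0,0,1,0,0,0,0,0,0,1,0,0,0,0,0,0,1,0,0,0,0,0,0,1,0,0,0,0,0,0,1]'

```text
clock: 22.35
eef_pos: [497.9, -82.6, 9.6]
eef_rot: [3.142, 0.0, -3.082]
wrist_force: [-0.0, 1.1, 2.1]
finger_gap: 17.8
finger_force: 15.0
```

Request:
jog_arm --rows '[0,0,2,0,0,0,1,0,0,2,0,0,0,1,0,0,2,0,0,0,1,0,2.78,0,0,0,-0.0054,1,0,2.78,0,0,0,-0.0054,1,0,2.78,0,0,0,-0.0054,1,0,2.78,0,0,0,-0.0054,1,0,2.78,0,0,0,-0.0054,1,0,2.78,0,0,0,-0.0054,1,0,2.78,0,0,0,-0.0054,1,0,2.78,0,0,0,-0.0054,1,0,2.78,0,0,0,-0.0054,1,0,2.78,0,0,0,-0.0054,1,0,2.78,0,0,0,-0.0054,1,0,2.78,0,0,0,-0.0054,1,0,2.78,0,0,0,-0.0054,1,0,0,0,0,0,0,1,0,0,0,0,0,0,1,0,0,0,0,0,0,1]'

```text
clock: 23.93
eef_pos: [497.6, 278.2, 69.2]
eef_rot: [-3.141, -0.001, 3.131]
wrist_force: [0.2, -0.0, -0.5]
finger_gap: 17.6
finger_force: 15.0
```

```bash
python3 -c "
from meas import *
snap('wrist','w11'); held('w11'); cassette('w11',(160,325)); print(manip.read_state()['eef_pos'])"
```

```text
held relative to TCP: end x -68.6
-68 y 0.6 ztop -5.2 44
-53 y 0.2 ztop -5.0 78
-38 y 0.3 ztop -4.5 81
-23 y 0.2 ztop -4.3 42
w11 rail x 471.6 y0 229.9 ang -0.013 gaps [(np.float64(188.4), np.float64(193.5)), (np.float64(197.5), np.float64(202.3)), (np.float64(230.3), np.float64(237.0)), (np.float64(238.6), np.float64(243.7)), (np.float64(266.7), np.float64(291.1))] ext 174.84493905796793 299.1899464627231
w11 rail x 517.6 y0 198.7 ang 0.029 gaps [(np.float64(187.6), np.float64(193.1)), (np.float64(229.5), np.float64(236.3))] ext 173.30609146030304 244.22342110186324
  rim y at x 430 [166.  308.6] 165.86032104111754 308.63177245602236
  rim y at x 460 [166.5 308.3] 166.19746264273664 308.3938986018197
  rim y at x 480 [166.1 307.8] 165.32772698424523 307.8361398856119
  rim y at x 530 [165.7 287.5] 165.34237791030617 287.52185015212683
  rim y at x 550 [165.8 168.1] 165.82904586427927 168.1441186664101
  rim x [402.9 596.3]
[497.7 277.9  69.3]
```

Request:
jog_arm --rows '[0,0.05,-1.5,0,0,0,1,0,0,-1.3,0,0,0,1,0,0,-0.9,0,0,0,1,0,0,-0.5,0,0,0,1,0,0,-0.3,0,0,0,1,0,0,0,0,0,0,1,0,0,0,0,0,0,1,0,0,0,0,0,0,0.72,0,0,0,0,0,0,0.72,0,0,0,0,0,0,0.72,0,0,2,0,0,0,0.72,0,0,2,0,0,0,0.72,0,0,3,0,0,0,0.7,-1,0,3,0,0,0,0.7,-1,1,3,0,0,0,0.7,-1,2,3,0,0,0,0.7,-1,2,2,0,0,0,0.7,-1,0,0,0,0,0,0.7,0,0,0,0,0,0,0.7,0,0,0,0,0,0,0.7]'

```text
clock: 25.65
eef_pos: [447.4, 328.8, 203.7]
eef_rot: [-3.141, -0.001, 3.131]
wrist_force: [-0.0, 0.2, -0.1]
finger_gap: 28.3
finger_force: 0.0
```

```bash
python3 -c "
from meas import *
m,p,d=snap('wrist','w12'); print(manip.read_state()['eef_pos'])
for a in((498,278.5),(498,236.5),(498,194.6),(468.4,383),(468.4,425)): placed('w12',*a)
cv2.imwrite('pics/fin.png',cv2.resize(p,(800,500),interpolation=cv2.INTER_CUBIC)); snap('side','s2')"
```

```text
[447.7 328.5 203.4]
-65 y 279.3 w 5.3 ztop 18.7 n14 | -55 y 279.6 w 6.6 ztop 19.2 n17 | -45 y 279.1 w 9.5 ztop 19.6 n19 | -35 y 279.4 w 10.9 ztop 19.6 n16 | -25 y 277.9 w 22.7 ztop 18.9 n102 | -15 y 279.1 w 19.7 ztop 20.4 n21 | -5 y 279.2 w 19.3 ztop 20.4 n27 | 5 y 270.6 w 1.5 ztop 20.4 n11 | 
-75 y 237.5 w 5.7 ztop 20.1 n40 | -65 y 237.4 w 5.8 ztop 20.0 n35 | -55 y 237.5 w 5.5 ztop 20.7 n40 | -45 y 237.2 w 5.5 ztop 20.3 n29 | -35 y 237.6 w 5.3 ztop 20.7 n38 | -25 y 236.6 w 23.8 ztop 23.6 n119 | -15 y 237.4 w 5.1 ztop 20.6 n32 | -5 y 236.7 w 6.0 ztop 20.3 n36 | 5 y 236.9 w 4.7 ztop 20.5 n29 | 15 y 236.7 w 5.7 ztop 20.5 n32 | 25 y 236.5 w 23.8 ztop 24.0 n129 | 35 y 233.6 w 10.1 ztop 21.2 n10 | 
-75 y 187.9 w 7.9 ztop 18.4 n8 | -65 y 193.9 w 4.8 ztop 17.8 n13 | -55 y 196.3 w 1.4 ztop 19.3 n14 | -45 y 195.9 w 6.9 ztop 21.4 n35 | -35 y 196.0 w 6.3 ztop 21.0 n40 | -25 y 194.5 w 23.4 ztop 23.8 n120 | -15 y 195.5 w 6.6 ztop 20.9 n41 | -5 y 195.7 w 6.3 ztop 21.2 n37 | 5 y 195.5 w 6.9 ztop 21.1 n39 | 15 y 195.0 w 6.8 ztop 21.2 n38 | 25 y 194.6 w 24.0 ztop 23.9 n126 | 
-75 y 376.4 w 6.5 ztop 17.3 n7 | -65 y 382.3 w 5.0 ztop 19.0 n12 | -55 y 384.2 w 1.5 ztop 18.8 n16 | -45 y 383.7 w 5.2 ztop 21.1 n26 | -35 y 381.3 w 10.8 ztop 21.3 n44 | -25 y 383.4 w 23.0 ztop 23.9 n129 | -15 y 383.6 w 6.5 ztop 21.4 n39 | -5 y 382.8 w 6.6 ztop 21.0 n37 | 5 y 383.1 w 6.6 ztop 21.5 n42 | 15 y 382.5 w 5.4 ztop 21.3 n39 | 25 y 382.8 w 23.1 ztop 23.9 n126 | 35 y 383.1 w 5.9 ztop 21.6 n17 | 
-65 y 427.0 w 5.6 ztop 22.5 n37 | -55 y 426.4 w 6.8 ztop 23.2 n49 | -45 y 426.3 w 8.0 ztop 23.5 n56 | -35 y 426.5 w 9.0 ztop 23.9 n58 | -25 y 425.1 w 23.5 ztop 24.0 n133 | -15 y 425.9 w 7.4 ztop 23.0 n42 | -5 y 425.4 w 6.6 ztop 22.4 n46 | 5 y 425.2 w 7.9 ztop 22.9 n53 | 15 y 425.3 w 9.1 ztop 23.4 n56 | 25 y 424.9 w 23.7 ztop 24.2 n124 | 35 y 424.4 w 20.9 ztop 22.9 n33 | 45 y 424.5 w 2.0 ztop 19.6 n13 | 55 y 424.9 w 2.0 ztop 18.7 n9 |
```

View pics/fin.png

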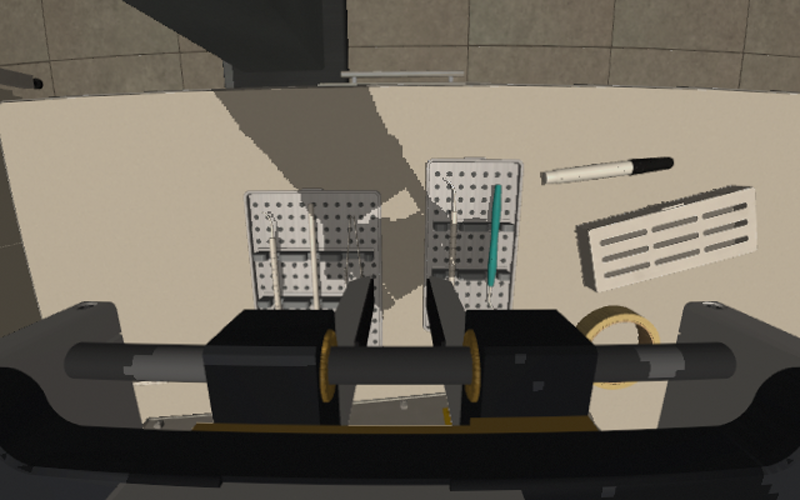

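View pics/s2.png

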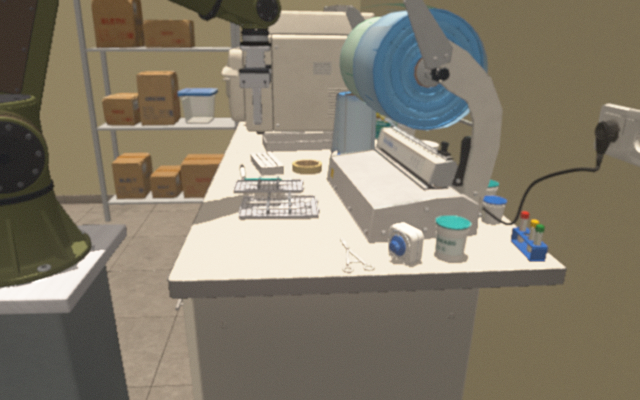

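All five instruments sit at notch height and lengthwise in their pairs: wide base at (275,260), (315,260) and (353,250), narrow base at (452,230) and (495,235). In the side view the needle holder (355,255) and the timer (405,243) have not moved.

```bash
python3 -c "
from cell import manip
print(manip.sign_off())"
```

```text
the job is handed in; nothing more can be done
None
```

I placed all five instruments in their notches and handed the job in at about 26 s. My last depth check showed each one seated, but the hand-in returned no verdict. The needle holder and timer were not moved.

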